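Shut the open spice tin and put it away in its wooden case

ROBOT

A 6-joint arm with a two-finger parallel gripper is mounted at the origin on the work surface. World frame = base frame: x ahead of the robot, y to its left, z up, the work surface at z = 0. Lengths are in m, angles in rad, forces in N, time in s.
With the tool pointing down it reaches from about 0.4 to 0.825 m from the base axis. Payload 7 kg.
Tool frame: the origin (TCP) lies at the very end of the fingers, on their centre line; the grasp point (between the pads) lies 19 mm behind it (grip_depth is the distance from the TCP to the grasp point, in m); z points along the fingers, y is the direction in which the jaws open and shut (so a half turn about z gives the same grasp; the last joint's range is limited). The gripper opens to 88 mm and grips with 3 to 60 N. Pads are 19 mm wide; open, the fingers measure 130 mm over their backs; the gripper's body (78 mm by 193 mm) begins 47 mm behind the grasp point.
Start: joints at [1.559, 0.359, 0.012, 0, -1.224, -0.288], TCP at [0.199, 0.645, 0.227] pointing down, gripper open.
Joint ranges: [-3.07, 3.07], [-1.43, 2.12], [-1.02, 1.25], [-3.03, 1.67], [-3.05, -0], [-3.03, 3.03]. Speed limits (rad/s): [2.39, 2.39, 3.01, 3.14, 3.14, 3.14].

INTERFACE

Orientations are given as [roll, pitch, yaw] about the fixed x, y, z axes, in that order (R = Rz(yaw) Ry(pitch) Rx(roll)).
In Python, from station import get_state, grab_frame, get_calibration, job_done, grip_depth gives the robot as it stands. The module is installed in compiled form; this text tells all that it offers.
- The arm moves only by the shell command python3 -m crank 'ROWS' [FORCE]. ROWS is JSON, a list of rows, each an object with "turn": the turn, a rotation vector about the tool's x, y, z each as a share of 2 pi rad, from -1 to 1, a list of three; "slide": the shift along the tool's x, y, z each as a share of 0.5 m, from -1 to 1, a list of three; "fingers": the opening, from -1 (shut) to 1 (fully open). A call has 1 to 5 rows; each row is the pose to reach, as a shift and turn from the pose commanded when the call began, along the tool's axes at that moment, turning the shorter way round; what a row does not reach only later rows make up. A row lasts 1/12 s, in which the tool goes at most 41.7 mm and 7.16 degrees, less where a joint would pass 70% of its speed; a pose out of reach is approached as far as the arm can. A call with a number of a shift or a turn outside -1 to 1 is refused whole. A call with a gripper value outside its range is refused whole. The fingers move at their own pace and stop on an object; FORCE is the grip in N (left out, the last holds). Time passes only in rows, so rows that repeat a pose let the fingers close. It gives the time, the measured TCP pose, the force and the opening at its end, in the units of the state.
- get_state(): the state, without advancing time (a new reading comes with each control period).
- grab_frame(name): name is "scene" or "top"; returns the picture (400x640x3 uint8, red, green, blue); there is no depth.
- get_calibration(name): a dict with "K" (3x3 intrinsics, pixels), "pose" (4x4, takes a point from camera to world coordinates). Camera axes: x right, y up, looking along -z (the intrinsics and any distortion apply to the point x, -y, -z); pixel columns grow to the right and rows downward; lengths in m; the calibration is good to about 2 mm. A picture is of the moment at which its call begins. get_calibration takes no time and is no camera call.
- job_done(): hands the job in, once; it reports no verdict.
The state is a dict: "t": time; "q": joint angles; "qd": joint speeds; "joint_efforts": joint torques, N m; "eef_pos": TCP position; "ee_rot": TCP orientation; "force": force on the tool from outside, world axes, zero at the start; "moment": the same for the moment, N m; "width": finger opening in m.
Only numpy, scipy, OpenCV 4.12 (cv2) and the standard library are available. Lean on these libraries where they do the work, as an engineer would, in place of code of your own. Each camera call takes 0.05 s, during which the arm holds its last target.

TASK

Fold the lid of the open red spice tin fully shut while the tin is still on the shelf, away from the wooden case; with its lid leaning back it would catch on the case's tall end panels. Then put the shut red tin into the wooden case, flat on the green floor of the case and square to it, and let go. Leave the blue tin, which is already shut, where it stands.

Things in the scene. Friction and masses are not known exactly. Their poses are not given: they have to be found in the camera images.
- tin: Red loose tin of sachets, 0.4 kg, lid open. Box 66 (x) by 50 (y) by 44 mm high; 52 mm high when shut. Origin: centre of underside. x points from the front (brass latch plate, fixed, 4 mm proud) to the rear (hinge), z up. Hinge along y at x = +33, z = 44 mm. At the start x points away from the robot within 20 deg. Grip from above across the 50 mm width.
- tin_lid (a joint): Red tin's lid (66 by 48 mm, 8 thick on its outside) in rad: 0 shut, 1.57 upright, 2.05-2.3 at the start (leaning out over the rear), stop 2.6. At angle a its free edge is at tin x = 33 - 66 cos(a), z = 44 + 66 sin(a) mm. Stiff hinge (0.02 N m): stays where it is left, so push it over from behind, then press it down shut (about 1 N).
- case: Wooden case, fixed, green floor, the same at both ends. Origin: centre of underside = bay centre; x along the bay's length, z up; x points away from the robot within 20 deg. Bay 90 (x) by 78 mm (y), floor 8 mm above the shelf, walls 8 thick. Above the floor: side lips 8 mm, end panels (+x and -x) 70, side wings 40 reaching 14 mm in from each panel. The tin's 66 mm length goes along x, either end first.
- blue_tin: Blue loose tin of the same size, already shut (66 by 50 by 52 mm high, 0.44 kg), a bystander to be left where it stands. Origin: centre of its underside; z up, x to its hinge side.

How it is judged:
On the way, in this order (a step that is already met when the one before it is completed fails the run):
1. the red tin's lid is shut while the tin still stands on the shelf, clear of the case (value of joint tin_lid below 0.12 rad and horizontal distance between tin and case above 0.12 m and height (world z) of tin below 0.01 m), for 0.2 s.
2. the shut tin is in the case, flat on its floor (value of joint tin_lid below 0.12 rad and x of tin in the frame of case between -0.016 and 0.016 m and y of tin in the frame of case between -0.016 and 0.016 m and z of tin in the frame of case between 0.003 and 0.013 m and angle between tin's own z axis and vertical below 0.1 rad and angle between the x axis of tin and the x axis of case, either way round below 0.25 rad), for 0.2 s.
At the end, for the whole second after the job is handed in: Red tin at rest in the case: centre within 16 mm of the bay's centre along and across, underside within 5 mm of the bay floor, level within 0.1 rad, in line with the case within 0.25 rad, lid below 0.12 rad; blue tin within 20 mm of its start (all of step 2 and linear speed of tin below 0.02 m/s and distance of blue_tin from where it was at the start of the episode below 0.02 m); the robot touches nothing.
It fails at once if the blue tin is pushed, lifted or knocked more than 20 mm from its place (distance of blue_tin from where it was at the start of the episode above 0.02 m).
It also fails if it takes over 58 s, if anything falls off the work surface, if the arm or the gripper's body presses on something with over 40 N, if the wrist force passes 120 N, or if a joint passes its speed limit or range.

## Working session

There is one attempt and no reset: what is moved stays moved. The work goes in short steps, Python scripts to look and compute and a shell command to move; the robot and the scene stay as the last step left them, time stands still between calls to the robot, and variables do not carry over. Pictures are saved under pics/ and viewed, and the job is handed in when it is done.

```bash
mkdir -p pics
python3 - <<'E'
from station import *
import cv2
print(get_state(), grip_depth)
for n in("scene","top"):
    f=grab_frame(n); cv2.imwrite(f"pics/{n}0.png",f[:,:,::-1]); c=get_calibration(n); print(n,c)
E
```

```text
{'t': 0.0, 'q': array([ 1.55910018e+00,  3.59408393e-01,  1.10504393e-02, -3.79594945e-04,
       -1.22410674e+00, -2.88076678e-01]), 'qd': array([ 6.70947230e-04,  3.73626889e-04, -7.78047482e-04,  9.62542906e-04,
        2.05899679e-03,  6.46531142e-05]), 'joint_efforts': array([-2.77938725e-04, -5.82710409e+01,  2.93062234e+01,  6.99726954e+00,
        6.94929447e-03, -1.57199293e-04]), 'eef_pos': array([0.19921556, 0.6444072 , 0.22559982]), 'ee_rot': array([ 3.13989165e+00, -1.31911462e-04, -2.99901989e-01]), 'force': array([ 0.04019858, -0.59766981, -0.755929  ]), 'moment': array([ 0.01169448,  0.04608341, -0.01773003]), 'width': 0.08742083877006955} 0.0188
scene {'K': array([[510.54353336,   0.        , 317.93675676],
       [  0.        , 510.54353336, 199.69478905],
       [  0.        ,   0.        ,   1.        ]]), 'pose': array([[-0.83146937, -0.39653755,  0.38912294,  0.94797043],
       [ 0.55535886, -0.6125691 ,  0.56243723,  0.63250542],
       [ 0.01533721,  0.6837522 ,  0.72955308,  0.84572666],
       [ 0.        ,  0.        ,  0.        ,  1.        ]])}
top {'K': array([[468.30430426,   0.        , 313.25281392],
       [  0.        , 468.30430426, 198.3353864 ],
       [  0.        ,   0.        ,   1.        ]]), 'pose': array([[-0.02217681,  0.98784906, -0.15382593,  0.40975291],
       [-0.9996692 , -0.02391558, -0.00946204, -0.01091439],
       [-0.0130259 ,  0.1535652 ,  0.98805266,  0.95426357],
       [ 0.        ,  0.        ,  0.        ,  1.        ]])}
```

View pics/scene0.png

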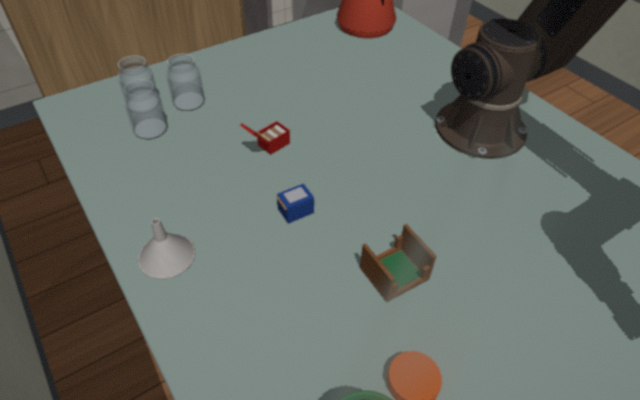

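View pics/top0.png

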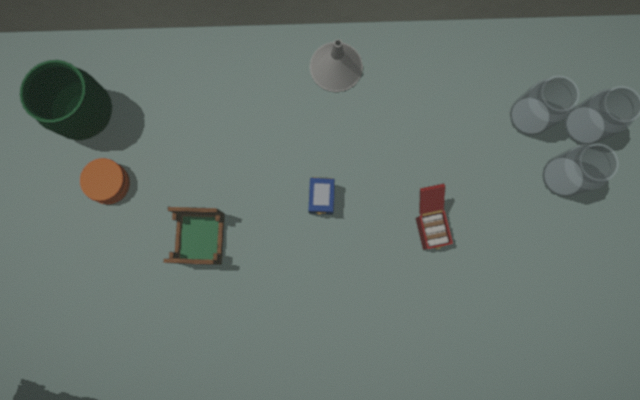

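The red tin is at about (434,230) in top and (273,137) in scene. The case is at about (199,237) in top and the blue tin at (321,196). I'll zoom in next.

Run:
```python
import cv2,numpy as np
t=cv2.imread('pics/top0.png'); s=cv2.imread('pics/scene0.png')
def c(im,x,y,w,h,k): return cv2.resize(im[y:y+h,x:x+w],None,fx=k,fy=k,interpolation=cv2.INTER_CUBIC)
a=np.hstack([c(t,400,175,66,80,6),c(t,155,195,80,80,5)[:400].copy() if 0 else cv2.resize(t[195:275,160:226],None,fx=6,fy=6,interpolation=cv2.INTER_CUBIC)])
cv2.imwrite('pics/ztop.png',np.clip(a*1.6,0,255).astype(np.uint8))
a=np.hstack([c(s,232,110,66,80,6),c(s,350,215,90,90,1)[:0].reshape(0,0,3) if 0 else c(s,355,222,66,80,6)])
cv2.imwrite('pics/zsc.png',np.clip(a*1.6,0,255).astype(np.uint8))
```

```text
(no output)
```

View pics/ztop.png

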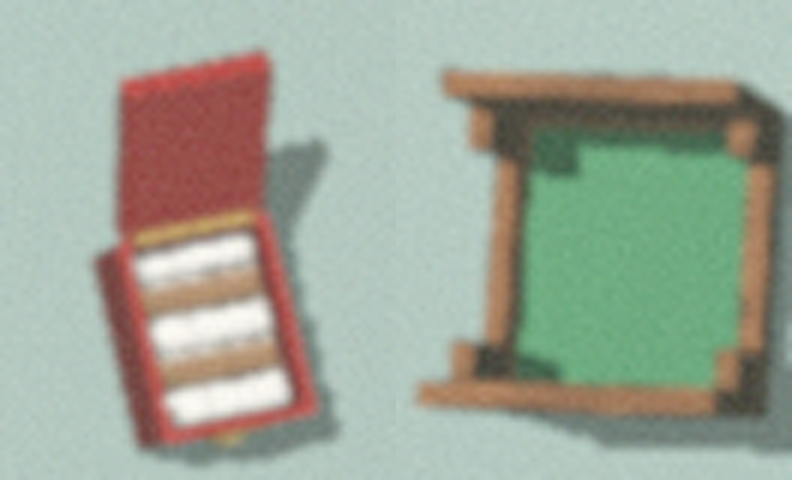

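View pics/zsc.png

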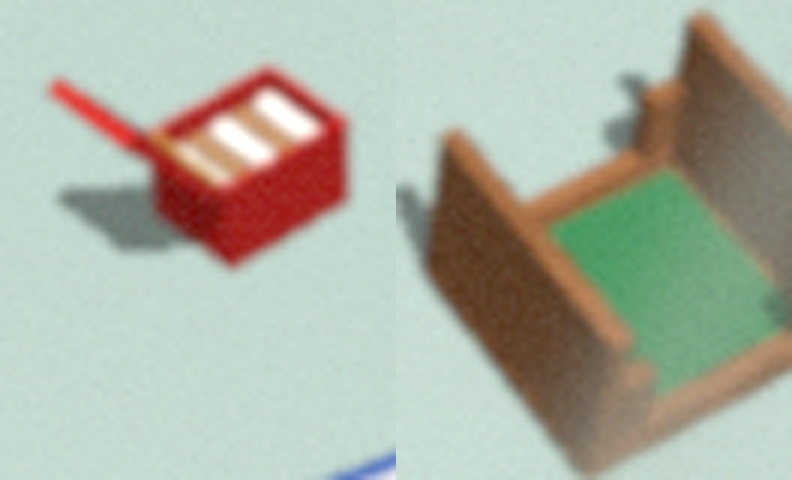

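```bash
cat > h.py <<'E'
import numpy as np
from scipy.optimize import least_squares
from station import *
def proj(n,P):
    c=get_calibration(n);T=np.linalg.inv(c["pose"]);P=np.atleast_2d(P)
    p=P@T[:3,:3].T+T[:3,3]; p=p*[1,-1,-1]; u=p@c["K"].T; return u[:,:2]/u[:,2:]
def rz(a): return np.array([[np.cos(a),-np.sin(a),0],[np.sin(a),np.cos(a),0],[0,0,1]])
def z2(o,k,pts): return [(o[0]+(x+.5)/k-.5,o[1]+(y+.5)/k-.5) for x,y in pts]
def fit(obs,x0,extra=None):
    # obs: list (cam, localpt mm or func(params)->mm, px)
    def r(v):
        e=[]
        for n,l,px in obs:
            l=np.array(l(v) if callable(l) else l)/1000
            e.extend(proj(n,rz(v[2])@l+[v[0],v[1],0])[0]-px)
        return e
    s=least_squares(r,x0,loss='soft_l1'); return s.x,np.array(r(s.x)).reshape(-1,2)
E
python3 - <<'E'
from h import *
np.set_printoptions(precision=4,suppress=True)
lt=lambda y:(lambda v:(33-66*np.cos(v[3]),y,44+66*np.sin(v[3])))
loc=[(33,-25,44),(-33,-25,44),(-33,25,44),(33,25,0),(-33,25,0)]
px=z2((400,175),6,[(270,212),(318,408),(162,440),(97,258),(143,445)])
obs=[("top",l,p) for l,p in zip(loc,px)]
obs+=[("top",lt(24),z2((400,175),6,[(120,92)])[0]),("top",lt(-24),z2((400,175),6,[(268,66)])[0])]
loc=[(33,25,44),(-33,25,44),(-33,-25,44),(33,25,0),(-33,25,0),(33,-25,0)]
px=z2((232,110),6,[(232,190),(347,122),(268,66),(232,267),(347,200),(155,212)])
obs+=[("scene",l,p) for l,p in zip(loc,px)]
print(*fit(obs,[.4,-.25,.2,2.2]))
P=lambda x,y:(x,y,78)
px=z2((160,195),6,[(443,70),(742,80),(418,405),(716,415)])
obs=[("top",l,p) for l,p in zip([P(53,47),P(53,-47),P(-53,47),P(-53,-47)],px)]
px=z2((355,222),6,[(450,128),(585,478),(425,272)])
obs+=[("scene",l,p) for l,p in zip([(53,-47,78),(53,47,0),(53,-47,0)],px)]
print(*fit(obs,[.35,.2,0]))
E
python3 - <<'E'
import cv2,numpy as np
t=cv2.imread('pics/top0.png')
cv2.imwrite('pics/zb.png',np.clip(1.6*cv2.resize(t[170:224,295:349],None,fx=8,fy=8,interpolation=2),0,255).astype(np.uint8))
E
```

```text
[ 0.4852 -0.239   0.1925  2.2612] [[-0.4513  0.0191]
 [ 0.2897  0.4654]
 [ 1.1205  0.6899]
 [-1.0534  0.3442]
 [-0.6848  0.8904]
 [ 0.3368  0.1703]
 [ 0.779  -0.974 ]
 [-1.1223  0.4797]
 [-0.0433 -0.2499]
 [-0.3535 -0.0648]
 [-0.1515  1.3228]
 [ 0.3999  0.3843]
 [-0.4385  0.8606]]
[0.478  0.1122 0.0042] [[  -5.5374    2.167 ]
 [  -5.7424   -0.8843]
 [  -1.4681    2.8995]
 [  -0.5749   -0.1238]
 [-101.9248  -37.2064]
 [ -99.395   -41.4743]
 [ -98.8181  -36.723 ]]
```

View pics/zb.png

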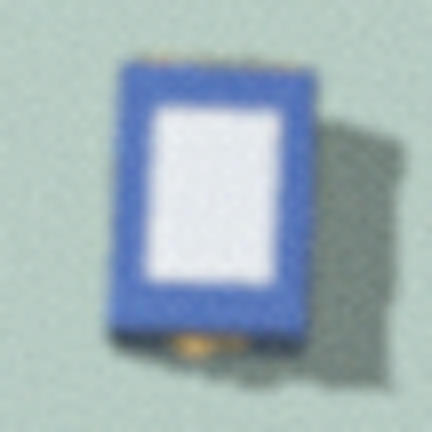

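Run:
```python
from h import *
np.set_printoptions(precision=4,suppress=True)
P=lambda x,y:(x,y,78)
px=z2((160-66,195),6,[(443,70),(742,80),(418,405),(716,415)])
obs=[("top",l,p) for l,p in zip([P(53,47),P(53,-47),P(-53,47),P(-53,-47)],px)]
px=z2((355-66,222),6,[(450,128),(585,478),(425,272)])
obs+=[("scene",l,p) for l,p in zip([(53,-47,78),(53,47,0),(53,-47,0)],px)]
print(*fit(obs,[.45,.25,0]))
px=z2((295,170),8,[(120,62),(318,65),(308,338),(107,335)])
print(*fit([("top",l,p) for l,p in zip([(33,25,52),(33,-25,52),(-33,-25,52),(-33,25,52)],px)],[.5,0,0]))
```

```text
[ 0.4815  0.2303 -0.058 ] [[ 0.0832  0.278 ]
 [-0.4056  0.2837]
 [-0.4984  0.8252]
 [ 0.0899  0.9739]
 [-2.131   0.115 ]
 [-0.5123  0.6456]
 [-0.9519  0.0795]]
[ 0.5575 -0.018  -0.0574] [[-0.5294  0.1683]
 [ 0.1848  0.608 ]
 [ 0.4738 -0.1457]
 [-0.1472 -0.628 ]]
```

```bash
cat >> h.py <<'E'
from scipy.spatial.transform import Rotation as Ro
def plan(pos,yaw):
    s=get_state(); R=Ro.from_euler('xyz',s["ee_rot"]); G=Ro.from_euler('xyz',[np.pi,0,yaw])
    d=R.inv().apply(np.array(pos)-s["eef_pos"])/.5; t=(R.inv()*G).as_rotvec()/(2*np.pi)
    print("slide",d.round(4),"turn",t.round(4),"rows",round(np.linalg.norm(d)*500/41.7,1)," q",s["q"].round(2))
TIN=np.array([.4852,-.239]);TY=.1925
def tin(x,y=0):return TIN+(rz(TY)@[x/1000,y/1000,0])[:2]
E
python3 -c "
from h import *
plan([.45,.30,.25],.1925);plan([.45,.45,.25],.0)"
```

```text
slide [ 0.6827  0.5101 -0.0477] turn [ 0.0002  0.     -0.0784] rows 10.2  q [ 1.56  0.36  0.01 -0.   -1.22 -0.29]
slide [ 0.594   0.2235 -0.0481] turn [ 0.0002  0.     -0.0477] rows 7.6  q [ 1.56  0.36  0.01 -0.   -1.22 -0.29]
```

```bash
python3 -m crank '[{"turn":[0,0,-0.04],"slide":[0.34,0.255,-0.05],"fingers":-1},{"turn":[0,0,-0.04],"slide":[0.34,0.255,-0.05],"fingers":-1},{"turn":[0,0,-0.04],"slide":[0.34,0.255,-0.05],"fingers":-1},{"turn":[0,0,-0.04],"slide":[0.34,0.255,-0.05],"fingers":-1},{"turn":[0,0,-0.04],"slide":[0.34,0.255,-0.05],"fingers":-1}]' 10
python3 -c "
from h import *
plan([.45,.30,.25],.1925);plan([.5,.1,.25],.1925)"
```

```text
t: 0.52
eef_pos: [0.3214, 0.4755, 0.2508]
ee_rot: [3.141, 0.0, -0.048]
force: [1.4, -0.4, 0.8]
width: 0.0598
slide [0.2737 0.3383 0.0016] turn [ 0.0001  0.     -0.0383] rows 5.2  q [ 1.32  0.18 -0.18 -0.   -1.21  0.21]
slide [0.3927 0.733  0.0019] turn [ 0.0001  0.     -0.0383] rows 10.0  q [ 1.32  0.18 -0.18 -0.   -1.21  0.21]
```

```bash
python3 -m crank '[{"turn":[0,0,-0.038],"slide":[0.27,0.34,0],"fingers":-1},{"turn":[0,0,-0.038],"slide":[0.27,0.34,0],"fingers":-1},{"turn":[0,0,-0.038],"slide":[0.27,0.34,0],"fingers":-1},{"turn":[0,0,-0.038],"slide":[0.27,0.34,0],"fingers":-1},{"turn":[0,0,-0.038],"slide":[0.27,0.34,0],"fingers":-1}]' 10
python3 -c "
from h import *
plan([.55,-.03,.22],.1925);plan([*tin(125),.16],.1925)"
```

```text
t: 0.93
eef_pos: [0.4425, 0.3067, 0.2509]
ee_rot: [-3.142, 0.0, 0.191]
force: [-0.5, 0.3, 0.2]
width: 0.0267
slide [0.0835 0.702  0.0617] turn [-0.      0.     -0.0003] rows 8.5  q [ 0.97  0.12 -0.25 -0.   -1.2   0.79]
slide [0.127  1.0874 0.1817] turn [-0.      0.     -0.0003] rows 13.3  q [ 0.97  0.12 -0.25 -0.   -1.2   0.79]
```

```bash
python3 -m crank '[{"turn":[0,0,0],"slide":[0.05,0.4,0.03],"fingers":-1},{"turn":[0,0,0],"slide":[0.05,0.4,0.03],"fingers":-1},{"turn":[0,0,0],"slide":[0.05,0.4,0.03],"fingers":-1},{"turn":[0,0,0],"slide":[0.05,0.4,0.03],"fingers":-1},{"turn":[0,0,0],"slide":[0.05,0.4,0.03],"fingers":-1}]'
python3 -m crank '[{"turn":[0,0,0],"slide":[0.06,0.4,0.03],"fingers":-1},{"turn":[0,0,0],"slide":[0.06,0.4,0.03],"fingers":-1},{"turn":[0,0,0],"slide":[0.06,0.4,0.03],"fingers":-1},{"turn":[0,0,0],"slide":[0.06,0.4,0.03],"fingers":-1},{"turn":[0,0,0],"slide":[0.06,0.4,0.03],"fingers":-1}]'
python3 -c "
from h import *
plan([*tin(125),.16],.1925);plan([*tin(125),.075],.1925)"
```

```text
t: 1.35
eef_pos: [0.5043, 0.1145, 0.2356]
ee_rot: [3.142, 0.0, 0.19]
force: [1.5, 0.5, 0.4]
width: 0.0008
t: 1.77
eef_pos: [0.5717, -0.0762, 0.2205]
ee_rot: [-3.142, 0.0, 0.19]
force: [1.1, 0.8, -0.0]
width: 0.0007
slide [0.0186 0.2865 0.1209] turn [-0.      0.0001 -0.0004] rows 3.7  q [ 0.21  0.2  -0.22 -0.   -1.15  1.55]
slide [0.0187 0.2865 0.2909] turn [-0.      0.0001 -0.0004] rows 4.9  q [ 0.21  0.2  -0.22 -0.   -1.15  1.55]
```

```bash
python3 -m crank '[{"turn":[0,0,0],"slide":[0.019,0.286,0.05],"fingers":-1},{"turn":[0,0,0],"slide":[0.019,0.286,0.12],"fingers":-1},{"turn":[0,0,0],"slide":[0.019,0.286,0.29],"fingers":-1},{"turn":[0,0,0],"slide":[0.019,0.286,0.29],"fingers":-1},{"turn":[0,0,0],"slide":[0.019,0.286,0.29],"fingers":-1}]'
python3 -m crank '[{"turn":[0,0,0],"slide":[0,0,0],"fingers":-1},{"turn":[0,0,0],"slide":[0,0,0],"fingers":-1}]'
python3 -c "
from h import *;import cv2
plan([*tin(125),.075],.1925);plan([*tin(60),.075],.1925)
for n in('scene','top'):
  f=grab_frame(n)
  f=f[90:170,220:320] if n=='scene' else f[170:250,380:480]
  cv2.imwrite(f'pics/{n}1.png',cv2.resize(f[:,:,::-1],None,fx=6,fy=6))"
```

```text
t: 2.18
eef_pos: [0.6066, -0.2089, 0.0835]
ee_rot: [-3.142, -0.001, 0.189]
force: [1.0, -0.0, 0.8]
width: 0.0007
t: 2.35
eef_pos: [0.6047, -0.2084, 0.0819]
ee_rot: [-3.14, 0.006, 0.188]
force: [-0.4, -0.3, 0.8]
width: 0.0005
slide [0.0038 0.0143 0.0137] turn [-0.0002  0.001  -0.0007] rows 0.2  q [-0.03  0.43 -0.24 -0.   -0.91  1.79]
slide [-0.1262  0.0149  0.0145] turn [-0.0002  0.001  -0.0007] rows 1.5  q [-0.03  0.43 -0.24 -0.   -0.91  1.79]
```

View pics/scene1.png

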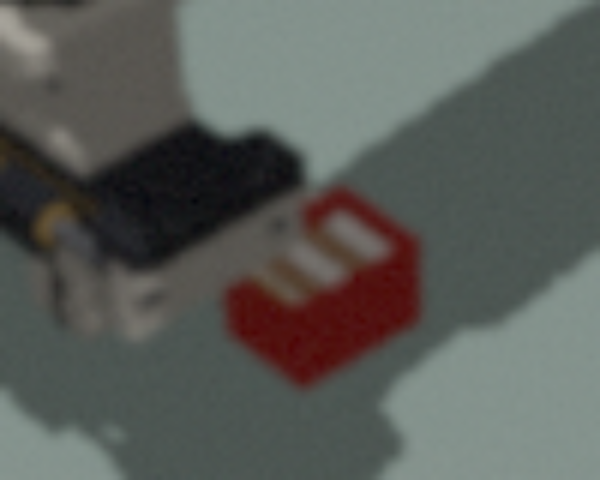

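View pics/top1.png

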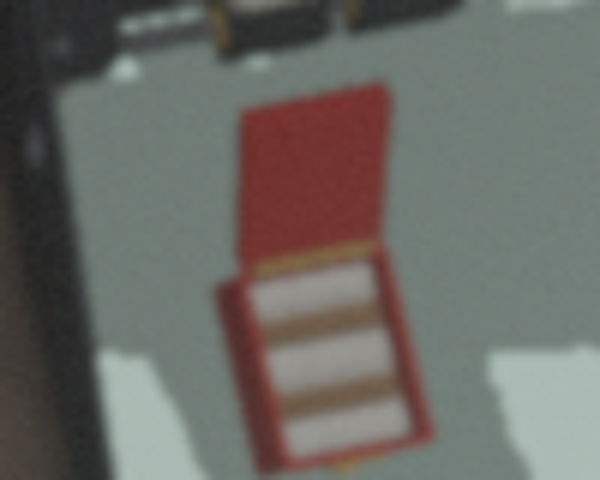

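The fingers are behind the open lid: bottom of the gripper at about (290,50) in the top crop, lid free edge at about (315,95). The tin hasn't moved. Now I'll push.

```bash
python3 -m crank '[{"turn":[0,0,-0.0007],"slide":[-0.03,0.014,0],"fingers":-1},{"turn":[0,0,-0.0007],"slide":[-0.06,0.014,0],"fingers":-1},{"turn":[0,0,-0.0007],"slide":[-0.09,0.014,0],"fingers":-1},{"turn":[0,0,-0.0007],"slide":[-0.12,0.014,0],"fingers":-1},{"turn":[0,0,-0.0007],"slide":[-0.14,0.014,0],"fingers":-1}]'
python3 -m crank '[{"turn":[0,0,0],"slide":[-0.02,0,-0.012],"fingers":-1},{"turn":[0,0,0],"slide":[-0.04,0,-0.018],"fingers":-1},{"turn":[0,0,0],"slide":[-0.06,0,-0.02],"fingers":-1},{"turn":[0,0,0],"slide":[-0.06,0,-0.02],"fingers":-1}]'
python3 -c "
from h import *;import cv2
plan([*tin(5),.09],.1925)
for n in('scene','top'):
  f=grab_frame(n)
  f=f[90:170,220:320] if n=='scene' else f[170:250,380:480]
  cv2.imwrite(f'pics/{n}2.png',cv2.resize(f[:,:,::-1],None,fx=5,fy=5))"
```

```text
t: 2.87
eef_pos: [0.5411, -0.2273, 0.0887]
ee_rot: [3.139, -0.007, 0.197]
force: [3.9, 0.3, 5.2]
width: 0.0006
t: 3.2
eef_pos: [0.5075, -0.2333, 0.0956]
ee_rot: [-3.141, 0.001, 0.194]
force: [0.1, -0.1, -1.0]
width: 0.0007
slide [-0.0359  0.0026  0.0112] turn [-0.0001  0.0001  0.0002] rows 0.5  q [-0.08  0.29 -0.42 -0.   -0.86  1.85]
```

View pics/scene2.png

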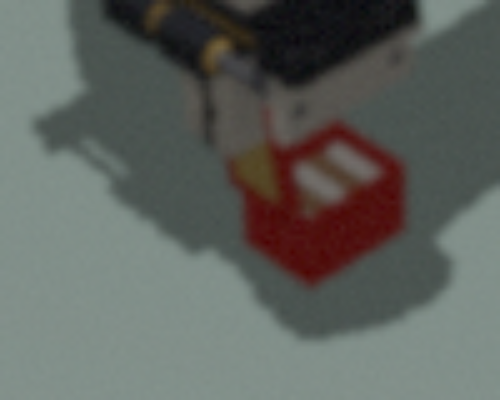

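View pics/top2.png

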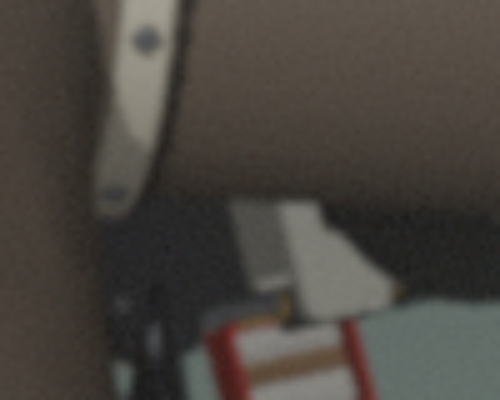

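The tin seems to have slid toward the robot: its near bottom corner went from about (270.5,154.5) to (282,146.5) in scene. I'll back off and look again.

```bash
python3 -m crank '[{"turn":[0,0,0],"slide":[0.05,0,0],"fingers":-1},{"turn":[0,0,0],"slide":[0.1,0,0],"fingers":-1},{"turn":[0,0,0],"slide":[0.16,0,-0.05],"fingers":-1},{"turn":[0,0,0],"slide":[0.2,0,-0.12],"fingers":-1},{"turn":[0,0,0],"slide":[0.2,0,-0.12],"fingers":-1}]'
python3 -c "
from h import *;import cv2
for n in('scene','top'):
  f=grab_frame(n)
  f=f[90:170,220:320] if n=='scene' else f[185:265,380:480]
  cv2.imwrite(f'pics/{n}3.png',cv2.resize(np.clip(f[:,:,::-1]*1.5,0,255).astype(np.uint8),None,fx=6,fy=6,interpolation=2))"
```

```text
t: 3.72
eef_pos: [0.6146, -0.2143, 0.1604]
ee_rot: [3.137, -0.007, 0.197]
force: [1.2, -0.5, 2.6]
width: 0.0004
```

View pics/scene3.png

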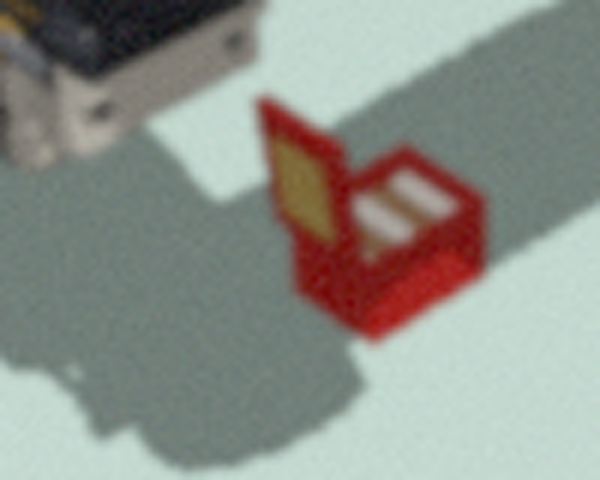

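View pics/top3.png

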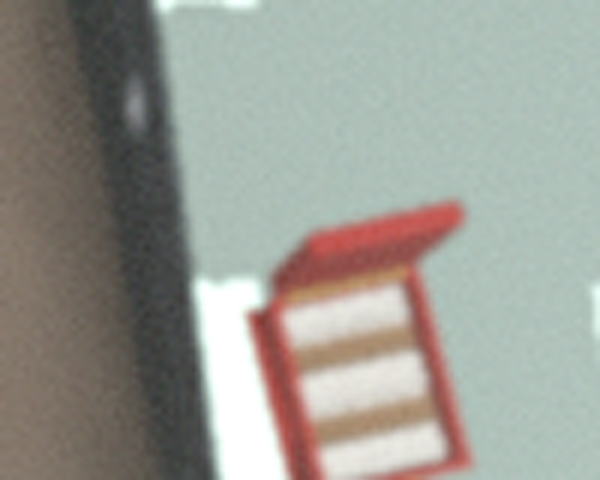

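Run:
```python
from h import *
np.set_printoptions(precision=4,suppress=True)
def lt(y,o=0): return lambda v:(33-66*np.cos(v[3])+o*np.sin(v[3]),y,44+66*np.sin(v[3])+o*np.cos(v[3]))
O=(380,185)
obs=[("top",l,p) for l,p in zip([(33,-25,44),(-33,-25,44),(33,25,0),lt(24),lt(-24)],z2(O,6,[(415,265),(470,463),(250,315),(314,250),(455,222)]))]
obs+=[("scene",l,p) for l,p in zip([(33,25,44),(-33,25,44),(-33,-25,44),(33,25,0),(-33,25,0),(33,-25,0),lt(24,8),lt(-24,8)],z2((220,90),6,[(365,268),(487,198),(405,143),(372,343),(487,272),(297,292),(345,145),(258,97)]))]
print(*fit(obs,[.45,-.25,.2,1.8]))
```

```text
[ 0.4472 -0.2472  0.2158  1.6778] [[ 0.4483  0.3067]
 [ 0.9125  0.6681]
 [-1.7459 -0.2797]
 [-0.0848  2.2109]
 [ 2.1132  0.5856]
 [ 0.9293  0.1824]
 [-0.2014 -0.1223]
 [-0.3431  0.365 ]
 [ 0.4119  1.3352]
 [-0.0385  1.1462]
 [-0.5743  0.6909]
 [-1.7419  1.8555]
 [-0.9971  1.044 ]]
```

The tin is now at about (0.447,-0.247) with yaw 0.21, and the lid is at about 1.7 rad. I'll push slowly this time and touch the lid higher up.

```bash
sed -i 's/^TIN=.*/TIN=np.array([.4472,-.247]);TY=.208/' h.py
python3 -c "
from h import *
plan([*tin(72),.094],TY);plan([*tin(35),.094],TY)"
```

```text
slide [-0.1872  0.0006  0.1225] turn [ 0.     -0.0002 -0.002 ] rows 2.7  q [-0.04  0.36 -0.15  0.   -1.06  1.8 ]
slide [-0.2612  0.0015  0.1224] turn [ 0.     -0.0002 -0.002 ] rows 3.5  q [-0.04  0.36 -0.15  0.   -1.06  1.8 ]
```

```bash
python3 -m crank '[{"turn":[0,0,-0.002],"slide":[-0.02,0,0.07],"fingers":-1},{"turn":[0,0,-0.002],"slide":[-0.08,0,0.12],"fingers":-1},{"turn":[0,0,-0.002],"slide":[-0.14,0,0.123],"fingers":-1},{"turn":[0,0,-0.002],"slide":[-0.17,0,0.123],"fingers":-1},{"turn":[0,0,-0.002],"slide":[-0.18,0,0.123],"fingers":-1}]'
python3 -m crank '[{"turn":[0,0,0],"slide":[-0.004,0,0],"fingers":-1},{"turn":[0,0,0],"slide":[-0.008,0,0],"fingers":-1},{"turn":[0,0,0],"slide":[-0.012,0,0],"fingers":-1},{"turn":[0,0,0],"slide":[-0.016,0,0],"fingers":-1},{"turn":[0,0,0],"slide":[-0.020,0,0],"fingers":-1}]'
python3 -c "
from h import *
plan([*tin(35),.094],TY)"
python3 -m crank '[{"turn":[0,0,0],"slide":[-0.006,0,0],"fingers":-1},{"turn":[0,0,0],"slide":[-0.012,0,0],"fingers":-1},{"turn":[0,0,0],"slide":[-0.018,0,0],"fingers":-1},{"turn":[0,0,0],"slide":[-0.024,0,0],"fingers":-1},{"turn":[0,0,0],"slide":[-0.030,0,0],"fingers":-1}]'
python3 -m crank '[{"turn":[0,0,0],"slide":[-0.006,0,0],"fingers":-1},{"turn":[0,0,0],"slide":[-0.012,0,0],"fingers":-1},{"turn":[0,0,0],"slide":[-0.018,0,0],"fingers":-1},{"turn":[0,0,0],"slide":[-0.024,0,0],"fingers":-1},{"turn":[0,0,0],"slide":[-0.030,0,0],"fingers":-1}]'
python3 -c "
from h import *;import cv2
plan([*tin(35),.094],TY)
for n in('scene','top'):
  f=grab_frame(n)
  f=f[90:170,220:320] if n=='scene' else f[185:265,380:480]
  cv2.imwrite(f'pics/{n}4.png',cv2.resize(np.clip(f[:,:,::-1]*1.5,0,255).astype(np.uint8),None,fx=6,fy=6,interpolation=2))"
```

```text
t: 4.23
eef_pos: [0.5152, -0.2316, 0.0916]
ee_rot: [-3.14, 0.005, 0.206]
force: [-0.2, -0.1, -0.2]
width: 0.0005
t: 4.65
eef_pos: [0.5103, -0.2334, 0.0935]
ee_rot: [3.142, -0.0, 0.208]
force: [0.7, -0.3, -0.3]
width: 0.0003
slide [-0.0591  0.0006 -0.001 ] turn [ 0.     -0.     -0.0001] rows 0.7  q [-0.08  0.3  -0.41 -0.   -0.86  1.86]
t: 5.07
eef_pos: [0.495, -0.2366, 0.0937]
ee_rot: [3.141, -0.0, 0.207]
force: [1.3, 0.9, 0.5]
width: 0.0006
t: 5.48
eef_pos: [0.4802, -0.2397, 0.0936]
ee_rot: [-3.142, 0.0, 0.207]
force: [-0.2, -0.2, -0.4]
width: 0.0008
slide [ 0.0024  0.0006 -0.0009] turn [-0.      0.     -0.0001] rows 0.0  q [-0.1   0.26 -0.47 -0.   -0.84  1.88]
```

View pics/scene4.png

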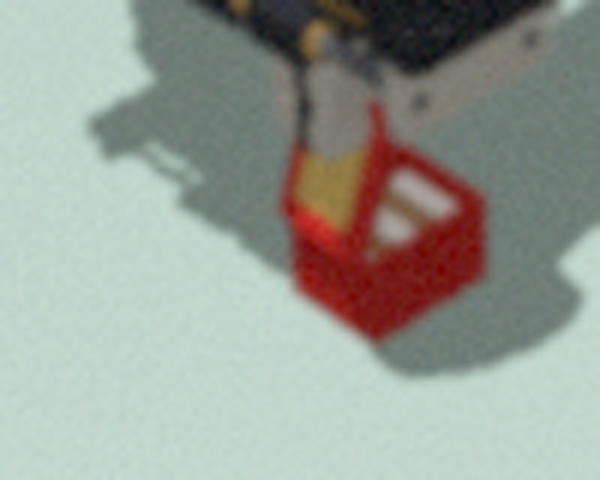

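View pics/top4.png

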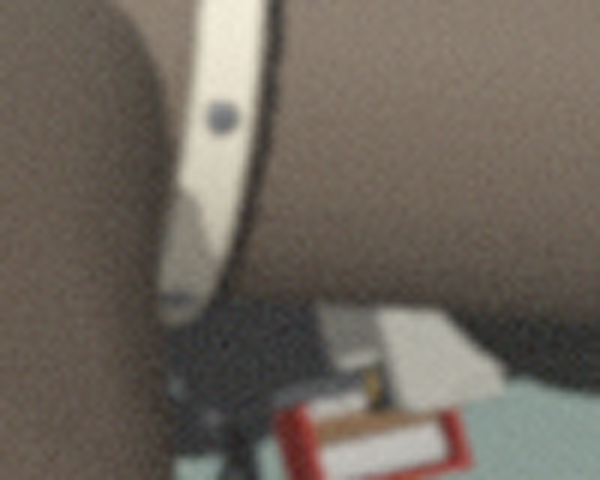

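Slow pushing works: the near corner stays at (376,343) and the lid has passed upright (leaning to the front edge, about (380,105)). I'll carry on along the lid's arc.

```bash
python3 -m crank '[{"turn":[0,0,0],"slide":[-0.007,0,0],"fingers":-1},{"turn":[0,0,0],"slide":[-0.014,0,0],"fingers":-1},{"turn":[0,0,0],"slide":[-0.021,0,0.002],"fingers":-1},{"turn":[0,0,0],"slide":[-0.028,0,0.006],"fingers":-1},{"turn":[0,0,0],"slide":[-0.036,0,0.011],"fingers":-1}]'
python3 -m crank '[{"turn":[0,0,0],"slide":[-0.007,0,0.006],"fingers":-1},{"turn":[0,0,0],"slide":[-0.014,0,0.012],"fingers":-1},{"turn":[0,0,0],"slide":[-0.021,0,0.018],"fingers":-1},{"turn":[0,0,0],"slide":[-0.028,0,0.026],"fingers":-1},{"turn":[0,0,0],"slide":[-0.036,0,0.034],"fingers":-1}]'
python3 -m crank '[{"turn":[0,0,0],"slide":[-0.004,0,0.008],"fingers":-1},{"turn":[0,0,0],"slide":[-0.008,0,0.016],"fingers":-1},{"turn":[0,0,0],"slide":[-0.012,0,0.024],"fingers":-1},{"turn":[0,0,0],"slide":[-0.014,0,0.029],"fingers":-1},{"turn":[0,0,0],"slide":[-0.014,0,0.029],"fingers":-1}]'
python3 -c "
from h import *;import cv2
plan([*tin(-15),.052],TY)
for n in('scene','top'):
  f=grab_frame(n)
  f=f[90:170,220:320] if n=='scene' else f[185:265,380:480]
  cv2.imwrite(f'pics/{n}5.png',cv2.resize(np.clip(f[:,:,::-1]*1.5,0,255).astype(np.uint8),None,fx=6,fy=6,interpolation=2))"
```

```text
t: 6.0
eef_pos: [0.4626, -0.2435, 0.088]
ee_rot: [3.141, -0.0, 0.207]
force: [-0.3, -0.6, -0.4]
width: 0.0005
t: 6.42
eef_pos: [0.445, -0.2471, 0.0706]
ee_rot: [-3.142, 0.0, 0.207]
force: [0.3, -0.3, 0.0]
width: 0.0008
t: 6.83
eef_pos: [0.4378, -0.2485, 0.0559]
ee_rot: [-3.141, 0.001, 0.207]
force: [-0.6, -0.2, -0.3]
width: 0.0001
slide [-0.0111  0.001   0.0077] turn [-0.0001  0.0002 -0.0002] rows 0.2  q [-0.13  0.26 -0.58 -0.   -0.73  1.9 ]
```

View pics/scene5.png

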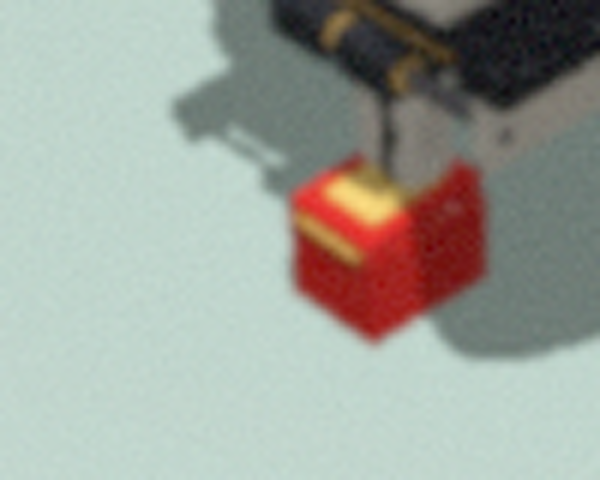

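The lid is nearly down. I'll press gently until the force shows.

```bash
python3 -m crank '[{"turn":[0,0,0],"slide":[-0.006,0,0.003],"fingers":-1},{"turn":[0,0,0],"slide":[-0.012,0,0.006],"fingers":-1},{"turn":[0,0,0],"slide":[-0.012,0,0.009],"fingers":-1},{"turn":[0,0,0],"slide":[-0.012,0,0.011],"fingers":-1},{"turn":[0,0,0],"slide":[-0.012,0,0.011],"fingers":-1}]'
```

```text
t: 7.35
eef_pos: [0.432, -0.2499, 0.0518]
ee_rot: [3.142, 0.001, 0.208]
force: [-4.9, 1.9, 12.9]
width: 0.0007
```

```bash
python3 -m crank '[{"turn":[0,0,0],"slide":[0,0,0],"fingers":-1},{"turn":[0,0,0],"slide":[0,0,0],"fingers":-1},{"turn":[0,0,0],"slide":[0,0,-0.02],"fingers":-1},{"turn":[0,0,0],"slide":[0,0,-0.1],"fingers":1},{"turn":[0,0,0],"slide":[0,0,-0.16],"fingers":1}]'
python3 -m crank '[{"turn":[0,0,0],"slide":[0.2,-0.1,-0.05],"fingers":1},{"turn":[0,0,0],"slide":[0.2,-0.1,-0.05],"fingers":1},{"turn":[0,0,0],"slide":[0.2,-0.1,-0.05],"fingers":1},{"turn":[0,0,0],"slide":[0.2,-0.1,-0.05],"fingers":1},{"turn":[0,0,0],"slide":[0.2,-0.1,-0.05],"fingers":1}]'
python3 -c "
from h import *;import cv2
for n in('scene','top'):
  f=grab_frame(n)
  f=f[90:170,220:320] if n=='scene' else f[185:265,380:480]
  cv2.imwrite(f'pics/{n}6.png',cv2.resize(np.clip(f[:,:,::-1]*1.5,0,255).astype(np.uint8),None,fx=6,fy=6,interpolation=2))"
```

```text
t: 7.77
eef_pos: [0.432, -0.2498, 0.1321]
ee_rot: [-3.141, 0.002, 0.207]
force: [1.0, -0.0, 0.5]
width: 0.0086
t: 8.18
eef_pos: [0.5213, -0.1792, 0.1561]
ee_rot: [3.142, -0.001, 0.209]
force: [-0.4, 0.0, -0.9]
width: 0.0415
```

View pics/scene6.png

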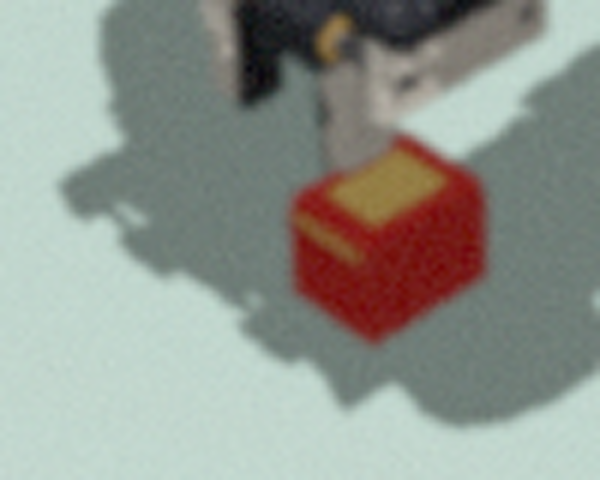

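View pics/top6.png

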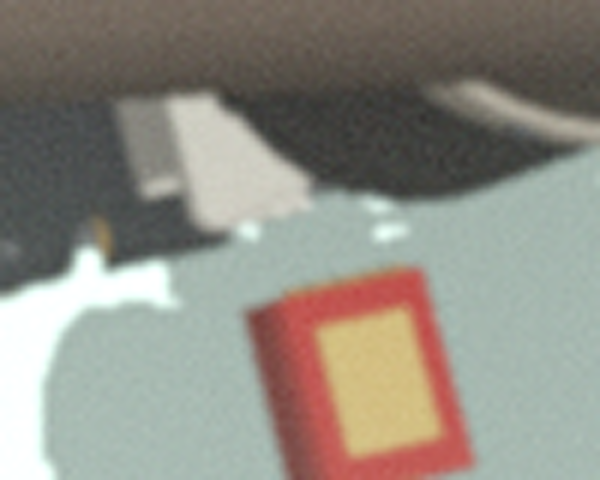

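The lid is shut: a flat yellow-topped box, with its near bottom corner at (375,343) in the scene crop. I'll refit the pose for the grasp.

Run:
```python
from h import *
np.set_printoptions(precision=4,suppress=True)
O=(380,185)
obs=[("top",l,p) for l,p in zip([(33,24,52),(33,-24,52),(-33,-24,52),(33,25,0)],z2(O,6,[(285,296),(422,267),(474,465),(248,313)]))]
obs+=[("scene",l,p) for l,p in zip([(33,-24,52),(-33,-24,52),(33,25,0),(-33,25,0),(33,-25,0)],z2((220,90),6,[(293,190),(400,135),(374,344),(487,273),(295,292)]))]
v,r=fit(obs,[.45,-.25,.2]);print(v,r)
global_=0
import h
h.TIN=v[:2];h.TY=v[2]
plan([*tin(0),.13],v[2]);plan([*tin(0),.017],v[2])
```

```text
[ 0.447  -0.2483  0.1998] [[-0.5855  0.6507]
 [ 0.8003 -0.0368]
 [ 1.3311  0.753 ]
 [-0.6822 -0.0986]
 [-0.9579  1.2626]
 [ 0.7823 -0.89  ]
 [-0.3234  0.8759]
 [-0.1533  0.8898]
 [-0.3936  0.2658]]
slide [-0.1698  0.1034  0.0512] turn [-0.0001  0.0002  0.0012] rows 2.5  q [ 0.02  0.21 -0.36 -0.   -0.99  1.76]
slide [-0.1695  0.1035  0.2772] turn [-0.0001  0.0002  0.0012] rows 4.1  q [ 0.02  0.21 -0.36 -0.   -0.99  1.76]
```

Next I'll move above the tin with the fingers open, descend and grip.

```bash
python3 -m crank '[{"turn":[0,0,0.0012],"slide":[-0.17,0.103,0.05],"fingers":1},{"turn":[0,0,0.0012],"slide":[-0.17,0.103,0.05],"fingers":1},{"turn":[0,0,0.0012],"slide":[-0.17,0.103,0.05],"fingers":1},{"turn":[0,0,0.0012],"slide":[-0.17,0.103,0.05],"fingers":1},{"turn":[0,0,0.0012],"slide":[-0.17,0.103,0.05],"fingers":1}]'
python3 -c "
from h import *
plan([.447,-.2483,.017],.2)"
```

```text
t: 8.7
eef_pos: [0.4456, -0.2493, 0.1308]
ee_rot: [-3.141, 0.001, 0.197]
force: [-0.6, 0.3, 1.0]
width: 0.083
slide [ 0.0033 -0.0014  0.2275] turn [-0.0001  0.0001 -0.0005] rows 2.7  q [-0.13  0.18 -0.48 -0.   -0.92  1.89]
```

```bash
python3 -m crank '[{"turn":[0,0,0],"slide":[0.003,-0.001,0.06],"fingers":1},{"turn":[0,0,0],"slide":[0.003,-0.001,0.12],"fingers":1},{"turn":[0,0,0],"slide":[0.003,-0.001,0.18],"fingers":1},{"turn":[0,0,0],"slide":[0.003,-0.001,0.21],"fingers":1},{"turn":[0,0,0],"slide":[0.003,-0.001,0.227],"fingers":1}]' 20
python3 -m crank '[{"turn":[0,0,0],"slide":[0,0,0],"fingers":0.2},{"turn":[0,0,0],"slide":[0,0,0],"fingers":0},{"turn":[0,0,0],"slide":[0,0,0],"fingers":-1},{"turn":[0,0,0],"slide":[0,0,0],"fingers":-1},{"turn":[0,0,0],"slide":[0,0,0],"fingers":-1}]' 20
```

```text
t: 9.12
eef_pos: [0.4478, -0.247, 0.0154]
ee_rot: [-3.14, 0.003, 0.2]
force: [0.3, -0.1, -0.4]
width: 0.0877
t: 9.53
eef_pos: [0.4498, -0.2474, 0.0187]
ee_rot: [3.141, -0.002, 0.2]
force: [-0.2, -0.4, 0.9]
width: 0.0603
```

```bash
python3 -m crank '[{"turn":[0,0,0],"slide":[0,0,0],"fingers":-1},{"turn":[0,0,0],"slide":[0,0,0],"fingers":-1},{"turn":[0,0,0],"slide":[0,0,0],"fingers":-1},{"turn":[0,0,0],"slide":[0,0,0],"fingers":-1},{"turn":[0,0,0],"slide":[0,0,0],"fingers":-1}]' 20
python3 -m crank '[{"turn":[0,0,0],"slide":[0,0,-0.01],"fingers":-1},{"turn":[0,0,0],"slide":[0,0,-0.03],"fingers":-1},{"turn":[0,0,0],"slide":[0,0,-0.08],"fingers":-1},{"turn":[0,0,0],"slide":[0,0,-0.15],"fingers":-1},{"turn":[0,0,0],"slide":[0,0,-0.22],"fingers":-1}]' 20
python3 -m crank '[{"turn":[0,0,0],"slide":[0,0,-0.08],"fingers":-1},{"turn":[0,0,0],"slide":[0,0,-0.15],"fingers":-1},{"turn":[0,0,0],"slide":[0,0,-0.2],"fingers":-1},{"turn":[0,0,0],"slide":[0,0,-0.2],"fingers":-1},{"turn":[0,0,0],"slide":[0,0,-0.2],"fingers":-1}]'
python3 -c "
from h import *;import cv2
plan([.47,.0,.225],.07);plan([.4815,.2303,.2],-.058)
f=grab_frame('scene')[60:180,220:380]
cv2.imwrite('pics/s7.png',cv2.resize(np.clip(f[:,:,::-1]*1.5,0,255).astype(np.uint8),None,fx=5,fy=5,interpolation=2))"
```

```text
t: 9.95
eef_pos: [0.4493, -0.2473, 0.0183]
ee_rot: [3.141, -0.001, 0.2]
force: [-2.4, 1.9, 7.2]
width: 0.0501
t: 10.37
eef_pos: [0.4476, -0.2471, 0.1286]
ee_rot: [-3.14, 0.003, 0.199]
force: [1.7, -0.8, -3.1]
width: 0.0496
t: 10.78
eef_pos: [0.4492, -0.2472, 0.2293]
ee_rot: [3.141, -0.003, 0.199]
force: [-0.1, 0.1, -4.4]
width: 0.0498
slide [ 0.1388 -0.4764  0.0088] turn [ 0.0001 -0.0005  0.0206] rows 6.0  q [-0.12  0.09 -0.34 -0.   -1.14  1.89]
slide [ 0.2524 -0.9234  0.0589] turn [ 0.     -0.0005  0.041 ] rows 11.5  q [-0.12  0.09 -0.34 -0.   -1.14  1.89]
```

View pics/s7.png

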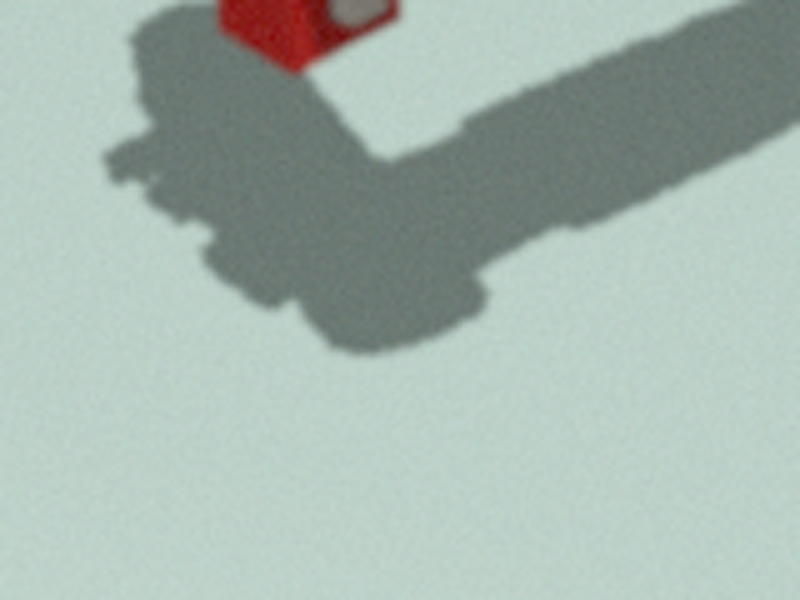

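The tin is lifted and held (opening 50 mm, red body and pad visible at (310,30)). Now I'll carry it to the case.

```bash
python3 -m crank '[{"turn":[0,0,0.01],"slide":[0.05,-0.18,0],"fingers":-1},{"turn":[0,0,0.02],"slide":[0.11,-0.4,0],"fingers":-1},{"turn":[0,0,0.02],"slide":[0.11,-0.4,0],"fingers":-1},{"turn":[0,0,0.02],"slide":[0.11,-0.4,0],"fingers":-1},{"turn":[0,0,0.02],"slide":[0.11,-0.4,0],"fingers":-1}]'
python3 -c "
from h import *;
plan([.483,.2303,.2],-.058)"
```

```text
t: 11.25
eef_pos: [0.4615, -0.0389, 0.2259]
ee_rot: [3.141, 0.003, 0.073]
force: [0.8, -0.2, -4.0]
width: 0.05
slide [ 0.0824 -0.5339  0.0513] turn [0.0001 0.0005 0.0209] rows 6.5  q [ 0.34  0.01 -0.43 -0.   -1.14  1.3 ]
```

```bash
python3 -m crank '[{"turn":[0,0,0.02],"slide":[0.05,-0.36,0],"fingers":-1},{"turn":[0,0,0.02],"slide":[0.05,-0.36,0],"fingers":-1},{"turn":[0,0,0.02],"slide":[0.05,-0.36,0],"fingers":-1},{"turn":[0,0,0.02],"slide":[0.05,-0.36,0],"fingers":-1},{"turn":[0,0,0.02],"slide":[0.05,-0.36,0],"fingers":-1}]'
python3 -m crank '[{"turn":[0,0,0],"slide":[0.03,-0.14,0],"fingers":-1},{"turn":[0,0,0],"slide":[0.03,-0.17,0.05],"fingers":-1},{"turn":[0,0,0],"slide":[0.03,-0.17,0.05],"fingers":-1},{"turn":[0,0,0],"slide":[0.03,-0.17,0.05],"fingers":-1},{"turn":[0,0,0],"slide":[0.03,-0.17,0.05],"fingers":-1}]'
python3 -c "
from h import *;
plan([.483,.2303,.12],-.058)"
```

```text
t: 11.67
eef_pos: [0.4739, 0.1442, 0.2257]
ee_rot: [3.14, 0.002, -0.05]
force: [0.2, -0.3, -3.7]
width: 0.0501
t: 12.08
eef_pos: [0.4928, 0.2246, 0.2]
ee_rot: [3.138, 0.004, -0.051]
force: [-0.0, -0.9, -3.7]
width: 0.0498
slide [-0.0196 -0.011   0.16  ] turn [0.0006 0.0006 0.0012] rows 1.9  q [ 0.79  0.16 -0.32 -0.   -1.1   0.73]
```

```bash
python3 -m crank '[{"turn":[0.0003,0.0003,0.0012],"slide":[-0.0196,-0.011,0.05],"fingers":-1},{"turn":[0.0003,0.0003,0.0012],"slide":[-0.0196,-0.011,0.11],"fingers":-1},{"turn":[0.0003,0.0003,0.0012],"slide":[-0.0196,-0.011,0.16],"fingers":-1},{"turn":[0.0003,0.0003,0.0012],"slide":[-0.0196,-0.011,0.16],"fingers":-1},{"turn":[0.0003,0.0003,0.0012],"slide":[-0.0196,-0.011,0.16],"fingers":-1}]'
python3 -c "
from h import *;import cv2
plan([.483,.2303,.12],-.058)
for n in('scene','top'):
  f=grab_frame(n)
  f=f[200:310,320:450] if n=='scene' else f[170:290,130:270]
  cv2.imwrite(f'pics/{n}8.png',cv2.resize(np.clip(f[:,:,::-1]*1.7,0,255).astype(np.uint8),None,fx=5,fy=5,interpolation=2))"
```

```text
t: 12.5
eef_pos: [0.484, 0.2294, 0.122]
ee_rot: [3.141, 0.0, -0.06]
force: [0.1, -0.7, -2.4]
width: 0.0495
slide [-0.0021 -0.0017  0.004 ] turn [ 0.0001  0.     -0.0003] rows 0.1  q [ 0.81  0.23 -0.44  0.   -0.91  0.7 ]
```

View pics/scene8.png

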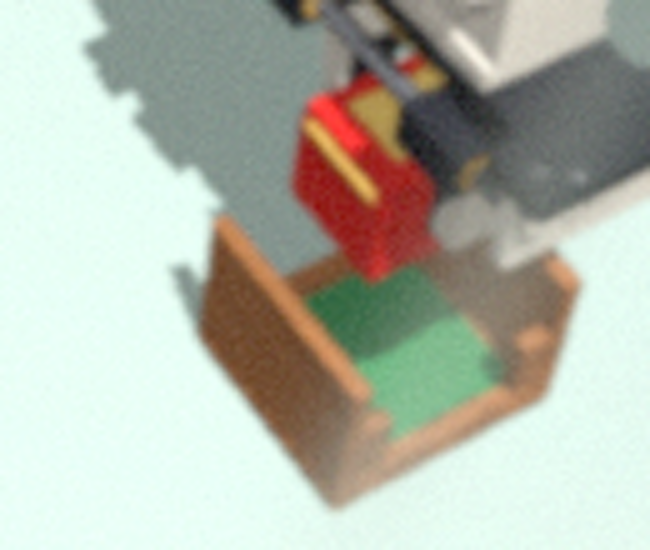

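View pics/top8.png

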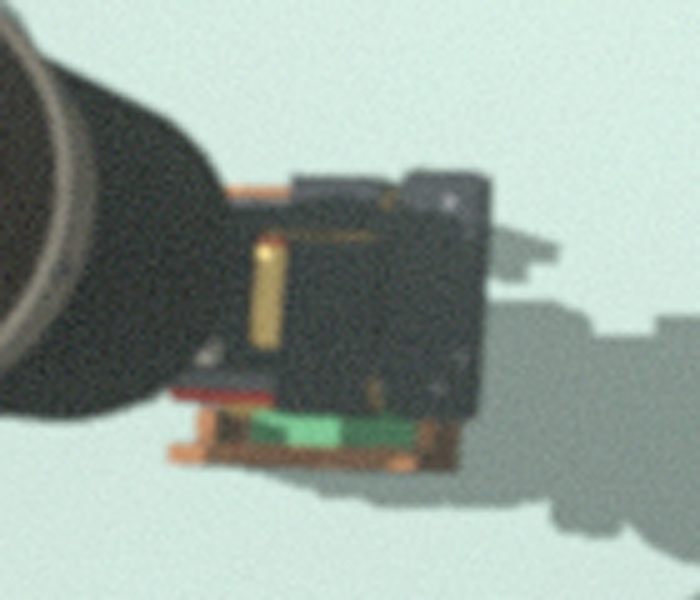

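Run:
```python
from h import *
np.set_printoptions(precision=4,suppress=True)
O=(320,200)
loc=[(53,-47,78),(53,47,0),(53,-47,0),(-53,47,78)]
obs=[("scene",l,p) for l,p in zip(loc,z2(O,5,[(219,212),(335,510),(200,332),(582,285)]))]
print("case scene only",*fit(obs,[.48,.23,-.05]))
px=z2((94,195),6,[(443,70),(742,80),(418,405),(716,415)])
obs+=[("top",l,p) for l,p in zip([(53,47,78),(53,-47,78),(-53,47,78),(-53,-47,78)],px)]
print("both",*fit(obs,[.48,.23,-.05]))
h=103.7
obs=[("scene",l,p) for l,p in zip([(33,25,h),(33,-25,h),(33,24,h+52)],z2(O,5,[(374,281),(294,188),(385,205)]))]
print("tin",*fit(obs,[.48,.23,-.05]))
```

```text
case scene only [ 0.4795  0.2318 -0.0894] [[-0.474   0.1743]
 [-0.8643 -0.0028]
 [ 0.2617  0.1516]
 [ 1.469  -0.4102]]
both [ 0.4814  0.2304 -0.0667] [[-1.8461  0.7952]
 [-1.2858  0.2181]
 [-1.0381  0.7635]
 [ 0.2517 -1.1098]
 [ 0.2998  0.1138]
 [-0.2219  0.5465]
 [-0.7687  0.6352]
 [-0.2166  1.2269]]
tin [ 0.4804  0.2303 -0.0898] [[-0.6958  0.8116]
 [ 0.1249  0.3442]
 [ 0.4808 -2.4466]]
```

The tin is centred over the bay within 1–2 mm, so I'll lower it.

```bash
python3 -m crank '[{"turn":[0,0,0],"slide":[0,-0.001,0.04],"fingers":-1},{"turn":[0,0,0],"slide":[0,-0.001,0.08],"fingers":-1},{"turn":[0,0,0],"slide":[0,-0.001,0.12],"fingers":-1},{"turn":[0,0,0],"slide":[0,-0.001,0.15],"fingers":-1},{"turn":[0,0,0],"slide":[0,-0.001,0.17],"fingers":-1}]'
python3 -m crank '[{"turn":[0,0,0],"slide":[0,0,0.003],"fingers":-1},{"turn":[0,0,0],"slide":[0,0,0.006],"fingers":-1},{"turn":[0,0,0],"slide":[0,0,0.01],"fingers":-1},{"turn":[0,0,0],"slide":[0,0,0.013],"fingers":-1},{"turn":[0,0,0],"slide":[0,0,0.013],"fingers":-1}]'
python3 -c "
from h import *;import cv2
plan([.483,.2303,.0263],-.058)
f=grab_frame('scene')
f=f[200:310,320:450]
cv2.imwrite('pics/s9.png',cv2.resize(np.clip(f[:,:,::-1]*1.7,0,255).astype(np.uint8),None,fx=5,fy=5,interpolation=2))"
```

```text
t: 13.02
eef_pos: [0.4856, 0.232, 0.038]
ee_rot: [-3.139, -0.003, -0.059]
force: [0.1, 0.0, -2.9]
width: 0.05
t: 13.43
eef_pos: [0.4852, 0.232, 0.0317]
ee_rot: [-3.139, -0.003, -0.059]
force: [0.1, -0.2, -3.9]
width: 0.0502
slide [-0.0043  0.0037  0.0108] turn [-0.0004 -0.0004 -0.0002] rows 0.1  q [ 0.81  0.34 -0.53  0.   -0.69  0.7 ]
```

View pics/s9.png

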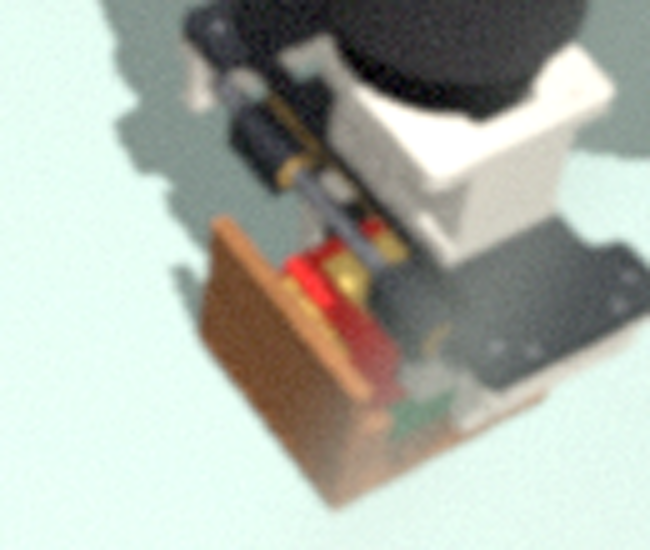

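```bash
python3 -m crank '[{"turn":[0,0,0],"slide":[-0.003,0.002,0.003],"fingers":-1},{"turn":[0,0,0],"slide":[-0.003,0.002,0.006],"fingers":-1},{"turn":[0,0,0],"slide":[-0.003,0.002,0.009],"fingers":-1},{"turn":[0,0,0],"slide":[-0.003,0.002,0.011],"fingers":-1},{"turn":[0,0,0],"slide":[-0.003,0.002,0.011],"fingers":-1}]'
```

```text
t: 13.9
eef_pos: [0.4833, 0.2309, 0.0263]
ee_rot: [-3.14, -0.002, -0.059]
force: [-4.8, -0.3, 5.4]
width: 0.0496
```

Floor contact: the vertical force went from -3.9 to +5.4 N at the expected height. I'll release.

```bash
python3 -m crank '[{"turn":[0,0,0],"slide":[0,0,0],"fingers":0.4},{"turn":[0,0,0],"slide":[0,0,0],"fingers":0.5},{"turn":[0,0,0],"slide":[0,0,0],"fingers":0.6},{"turn":[0,0,0],"slide":[0,0,0],"fingers":0.6},{"turn":[0,0,0],"slide":[0,0,0],"fingers":0.6}]'
python3 -m crank '[{"turn":[0,0,0],"slide":[0,0,-0.02],"fingers":0.6},{"turn":[0,0,0],"slide":[0,0,-0.06],"fingers":0.6},{"turn":[0,0,0],"slide":[0,0,-0.12],"fingers":0.6},{"turn":[0,0,0],"slide":[0,0,-0.2],"fingers":0.6},{"turn":[0,0,0],"slide":[0,0,-0.28],"fingers":0.6}]'
python3 -m crank '[{"turn":[0,0,0],"slide":[-0.1,0,-0.06],"fingers":0.6},{"turn":[0,0,0],"slide":[-0.1,-0.3,-0.15],"fingers":0.6},{"turn":[0,0,0],"slide":[-0.1,-0.3,-0.15],"fingers":0.6},{"turn":[0,0,0],"slide":[-0.1,-0.3,-0.15],"fingers":0.6},{"turn":[0,0,0],"slide":[-0.1,-0.3,-0.15],"fingers":0.6}]'
python3 -c "
from h import *;import cv2
for n in('scene','top'):
  f=grab_frame(n)
  cv2.imwrite(f'pics/{n}_full.png',f[:,:,::-1])
  f=f[200:310,320:450] if n=='scene' else f[170:290,130:270]
  cv2.imwrite(f'pics/{n}10.png',cv2.resize(np.clip(f[:,:,::-1]*1.7,0,255).astype(np.uint8),None,fx=5,fy=5,interpolation=2))"
```

```text
t: 14.32
eef_pos: [0.4834, 0.2309, 0.0256]
ee_rot: [-3.14, -0.002, -0.059]
force: [1.0, 0.8, 0.3]
width: 0.0698
t: 14.73
eef_pos: [0.4825, 0.2299, 0.1674]
ee_rot: [-3.141, -0.001, -0.059]
force: [0.9, 0.5, 0.5]
width: 0.0702
t: 15.15
eef_pos: [0.4415, 0.3852, 0.2435]
ee_rot: [-3.137, -0.003, -0.059]
force: [1.7, 0.3, 0.3]
width: 0.0701
```

View pics/scene10.png

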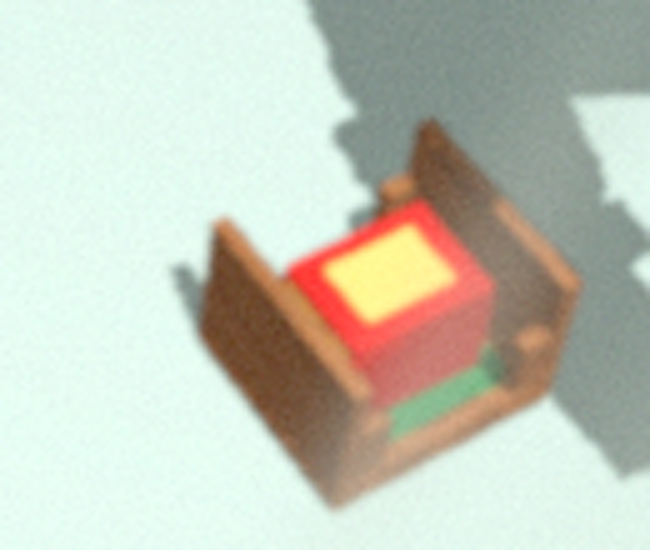

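View pics/top10.png

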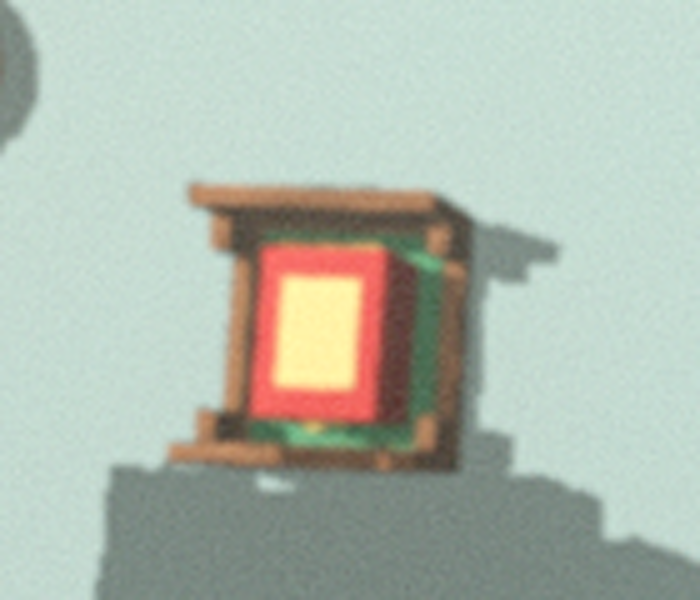

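View pics/top_full.png

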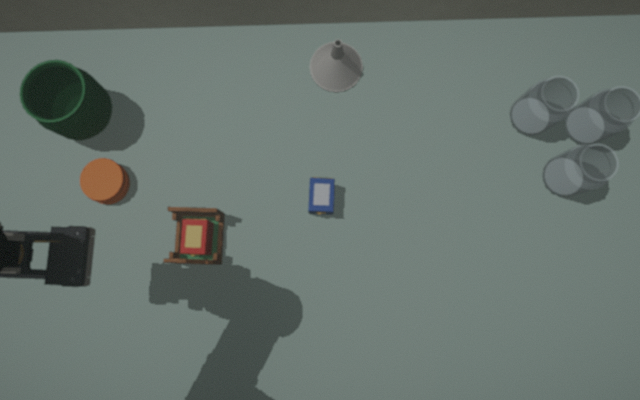

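The red tin sits shut and flat in the case at about (195,237) in top, and the blue tin is unchanged at (321,196). One numerical check before handing in.

Run:
```python
from h import *
np.set_printoptions(precision=4,suppress=True)
obs=[("top",l,p) for l,p in zip([(33,24,60),(33,-24,60),(-33,-24,60),(-33,24,60)],z2((130,170),5,[(260,245),(388,247),(378,424),(249,418)]))]
obs+=[("scene",l,p) for l,p in zip([(33,-24,60),(-33,-24,60),(-33,24,60)],z2((320,200),5,[(290,266),(424,200),(493,285)]))]
v,r=fit(obs,[.48,.23,-.05]);print(v,abs(r).max(), rz(-.06)@[*(v[:2]-[.4815,.2303]),0]*1000)
s=get_state();print(s['force'],s['qd'].round(3))
```

```text
[ 0.4809  0.2296 -0.0587] 1.5740056375299218 [-0.6415 -0.6642  0.    ]
[-0.3577 -0.8226 -0.5717] [-0.036 -0.019 -0.094 -0.018  0.019  0.037]
```

```bash
python3 -m crank '[{"turn":[0,0,0],"slide":[0,0,0],"fingers":0.6},{"turn":[0,0,0],"slide":[0,0,0],"fingers":0.6},{"turn":[0,0,0],"slide":[0,0,0],"fingers":0.6}]' && python3 -c "
from station import *
print(job_done())"
```

```text
t: 15.5
eef_pos: [0.4417, 0.382, 0.2406]
ee_rot: [-3.14, -0.001, -0.06]
force: [1.1, -0.7, 0.0]
width: 0.0702
the job is handed in; nothing more can be done
None
```

The red tin is shut and in the wooden case, and I handed the job in at about 15.5 s. The hand-in gives no verdict, so the results below are my own checks.

- **Closing the lid:** I folded the lid over from behind with closed fingers and pressed it shut on the shelf, about 0.48 m from the case. My first push was too fast and slid the tin about 39 mm toward the robot. I backed off, measured again and finished slowly; the tin then stayed put to within about 2 mm.
- **Placing the tin:** I gripped it across its 50 mm width, lowered it until the wrist force showed floor contact, and let go.
- **Final position:** A fit from both cameras puts the tin within about 1 mm of the bay centre and within about 0.01 rad of the case direction. The pictures show it flat with the lid shut. The worst fit error was 1.6 px, about 3 mm.
- **Case angle:** My estimates of the case's own angle ranged from -0.058 to -0.089 rad depending on the view. That is well inside the 0.25 rad limit.
- **Blue tin and robot:** The blue tin shows no visible movement in the top picture; I did not fit its final position. The arm was at rest, clear of everything, when I handed in.

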